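# Show the two faulty parts for the repair record

## Task

Press the push button on the grey button box all the way down and let it up again, to start the overhead recording for the repair. Then show the two parts to be replaced on the circuit board: point with the fingertips straight down at the middle of the ring-shaped coil, about a finger's breadth above it and without touching, stay there for two seconds, and then do the same at the tallest of the three capacitor cans on the board. Touch nothing on the board, keep well above the board's other parts, leave the toggle and the loose things alone, and finish with the hand raised at least 20 cm above the table.

Things in the scene. Friction and masses are not known exactly. Their poses are not given: they have to be found in the camera images.
- board: Green circuit board, 180 x 230 mm and 2 mm thick, on brass standoffs, fixed on the drilled aluminium base plate, whose top is 12 mm above the table (z = 0). Origin: under the board's centre, at the plate's top; the board's upper face is 14 mm above it. z up; the 230 mm side lies along y; its place and yaw vary. It carries six parts in two rows of three, along its y axis: rows 74 mm apart, places 70 mm apart in a row. Do not touch it or its parts.
- coil: The ring-shaped coil: a copper-wound black ring lying flat, 48 mm outer diameter, 16 mm hole, 16 mm high. Its top is 16 mm above its origin. The first part to point at: above the middle of the hole. It is soldered on the circuit board, upright and fixed; which of the six places on the board it has, varies. Origin: centre of its underside, on the board's upper face; z up. Not to be touched.
- tall_can: Capacitor can, 24 mm in diameter and 50 mm tall, dark sleeve and silvery top with a cross score; the tallest of the three cans on the board. Its top is 50 mm above its origin. The second part to point at. It is soldered on the circuit board, upright and fixed; which of the six places on the board it has, varies. Origin: centre of its underside, on the board's upper face; z up. Not to be touched.
- medium_can: Capacitor can, 24 mm in diameter and 35 mm tall, dark sleeve and silvery top with a cross score; the middle-sized of the three cans on the board. Its top is 35 mm above its origin. It is soldered on the circuit board, upright and fixed; which of the six places on the board it has, varies. Origin: centre of its underside, on the board's upper face; z up. Not to be touched.
- short_can: Capacitor can, 24 mm in diameter and 25 mm tall, dark sleeve and silvery top with a cross score; the shortest of the three cans on the board. Its top is 25 mm above its origin. It is soldered on the circuit board, upright and fixed; which of the six places on the board it has, varies. Origin: centre of its underside, on the board's upper face; z up. Not to be touched.
- heatsink: Finned aluminium heat sink, 44 x 40 mm, 24 mm high (top 24 mm above its origin). It is soldered on the circuit board, upright and fixed; which of the six places on the board it has, varies. Origin: centre of its underside, on the board's upper face; z up. Not to be touched.
- transformer: Small block-shaped transformer, yellow and black, 40 x 38 mm, 30 mm high (top 30 mm above its origin). It is soldered on the circuit board, upright and fixed; which of the six places on the board it has, varies. Origin: centre of its underside, on the board's upper face; z up. Not to be touched.
- button_box: Grey box, 70 x 60 mm and 35 mm high, fixed on the base plate, with one round black push button in the middle of its top. Origin: centre of its underside. It stands to the left or the right of the board; the toggle box stands on the other side.
- button_top (a point): Centre of the upper face of the push button: a black disc 30 mm in diameter that stands 10 mm above the box when up; it moves straight down.
- button (a joint): Travel of the push button in m: 0 up, 0.006 fully down. A spring returns it; it starts to move at about 1.5 N and takes about 5 N fully down.
- toggle_base: Grey block, 70 x 50 mm and 25 mm high, fixed on the base plate, carrying a toggle lever. Origin: centre of its underside. Leave it alone.
- toggle_tip (a point): Centre of the black ball, 26 mm in diameter, at the end of the toggle lever (up to 80 mm above the base plate). It moves easily and stays where it is left: leave it.
- spare_can: Loose spare capacitor can, 24 mm in diameter, 40 mm tall, standing on the base plate beside the board. Origin: centre of its underside. Leave it.
- screwdriver: Loose screwdriver with a black handle, about 170 mm long, lying on the base plate along its own x axis. Leave it.
- clamp: Loose black clamping fork, 110 x 30 mm, 10 mm high, with a steel screw head 24 mm high in its slot, lying on the base plate. Origin: underside, under the screw. Leave it.

How it is judged:
On the way, in this order (a step that is already met when the one before it is completed fails the run):
1. the button is pressed fully down with the fingers (value of joint button above 0.0045 m and contact force between the fingers and button_box above 1 N), for 0.05 s.
2. the button is up again and the fingertips point from above at the middle of the ring coil for two seconds (horizontal distance between the grasp point and coil below 0.012 m and z of the grasp point in the frame of coil between 0.037 and 0.076 m and value of joint button below 0.0015 m), for 1.8 s.
3. the fingertips point from above at the middle of the tallest can for two seconds (horizontal distance between the grasp point and tall_can below 0.012 m and z of the grasp point in the frame of tall_can between 0.071 and 0.11 m and value of joint button below 0.0015 m), for 1.8 s.
At the end, for the whole second after the job is handed in: Hand raised (grasp point over 20 cm above the table), button up, toggle tip and loose things within 10 mm of their starts and at rest. Pointing: within 12 mm of the part's middle, fingertips about 2 to 40 mm above its top (grasp point 21 to 60 mm), for 1.8 s (height (world z) of the grasp point above 0.2 m and value of joint button below 0.0015 m and distance of each of toggle_tip, spare_can, screwdriver, clamp from where it was at the start of the episode below 0.01 m and linear speed of each of spare_can, screwdriver, clamp below 0.02 m/s); the robot touches nothing.
It fails at once if the robot touches the circuit board or a part on it (contact force between any of the fingers, the arm and board above 0.3 N or contact force between any of the fingers, the arm and coil above 0.3 N or contact force between any of the fingers, the arm and tall_can above 0.3 N or contact force between any of the fingers, the arm and medium_can above 0.3 N or contact force between any of the fingers, the arm and short_can above 0.3 N or contact force between any of the fingers, the arm and heatsink above 0.3 N or contact force between any of the fingers, the arm and transformer above 0.3 N).
It fails at once if the robot points at a wrong part: within 12 mm sideways of its middle, fingertips less than about 15 mm above it ((horizontal distance between the grasp point and medium_can below 0.012 m and z of the grasp point in the frame of medium_can below 0.07 m) or (horizontal distance between the grasp point and short_can below 0.012 m and z of the grasp point in the frame of short_can below 0.06 m) or (horizontal distance between the grasp point and heatsink below 0.012 m and z of the grasp point in the frame of heatsink below 0.059 m) or (horizontal distance between the grasp point and transformer below 0.012 m and z of the grasp point in the frame of transformer below 0.065 m)).
It fails at once if the toggle is moved by more than 10 mm (distance of toggle_tip from where it was at the start of the episode above 0.01 m).
It fails at once if a loose thing is pushed or lifted by more than 10 mm (distance of any of spare_can, screwdriver, clamp from where it was at the start of the episode above 0.01 m).
It also fails if it takes over 64 s, if anything falls off the work surface, if the arm or the gripper's body presses on something with over 40 N, if the wrist force passes 120 N, or if a joint passes its speed limit or range.

## Robot

A 7-joint arm with a two-finger parallel gripper is mounted at the origin on the work surface. World frame = base frame: x ahead of the robot, y to its left, z up, the work surface at z = 0. Lengths are in m, angles in rad, forces in N, time in s.
With the tool pointing down it reaches from about 0.4 to 0.85 m from the base axis. Payload 10.4 kg.
Tool frame: the origin (TCP) lies midway between the tips of the shut fingers; the grasp point (between the pads) lies 19 mm behind it; z points along the fingers, y is the line along which they close (so a half turn about z gives the same grasp; the last joint's range is limited). The gripper opens to 87 mm and grips with 3 to 60 N. Pads are 19 mm wide; open, the fingers measure 117 mm over their backs; the gripper's body (75 mm by 190 mm) begins 51 mm behind the grasp point.
Start: joints at [-1.264, 0.332, -0.065, 1.46, 0.022, 1.35, -0.088], TCP at [0.202, 0.591, 0.223] pointing down, gripper open.
Joint ranges: [-2.6, 2.6], [-0.5, 2.12], [-1.47, 1.34], [0.16, 2.42], [-1.27, 4.41], [0.06, 2.06], [-2.6, 2.6]. Speed limits (rad/s): [2.22, 2.22, 2.79, 2.79, 3.14, 3.14, 3.14].

## Interface

Orientations are given as a unit quaternion [x, y, z, w].
In Python, from bench import sensors, eyes, order gives the robot as it stands.
- The arm moves only by the tool arm_command, never from a script. Its argument "steps" is a list of rows, each an object with "rot": the turn, a rotation vector about the world's x, y, z in degrees, a list of three; "slide": the shift along the world's x, y, z in m, a list of three; "grip": the opening, from 0 (shut) to 1 (fully open). A call has exactly 8 rows; each row shifts and turns the commanded pose from where the row before left it; what a row does not reach is not made up. A row lasts 1/8 s, in which the tool goes at most 62.5 mm and 10.7 degrees, less where a joint would pass 70% of its speed; a pose out of reach is approached as far as the arm can. A call with a gripper value outside its range is refused whole. The fingers move at their own pace and stop on an object; "newtons" is the grip in N (left out, the last holds). Time passes only in rows, so rows that do not move let the fingers close, or fill a call up. It gives the time, the measured TCP pose, the force, the opening and the grip force at its end, in the units of the state.
- sensors.read_state(): the state, without advancing time (a new reading comes with each control period).
- eyes.camera(name): name is "side" or "top"; returns a dict with "pixels" (420x560x3 uint8, red, green, blue), "intrinsics" (3x3 intrinsics, pixels), "pose" (4x4, takes a point from camera to world coordinates). Camera axes: x right, y down, z forward; pixel columns grow to the right and rows downward; lengths in m; the calibration is good to about 2 mm. A picture is of the moment at which its call begins. There is no depth.
- order.close_job(): hands the job in; it is judged then, once.
Trained networks look in a picture, given as the dict that the camera call returned (one of the last four; its "shot" number tells which), for a name from the list of things; names that differ only in an ending like _2 or _b are one class to them, and where a whole thing is asked for, a point or a joint stands for the part that bears it (a point fixed in the world has none). Each returns a list of dicts, best first, with "conf" (0 to 1); they miss things now and then, are a little off and sometimes report something else, mostly with a low value. They report only what shows in the picture. A call takes as long as a camera call.
- eyes.look_for(name, picture): "bbox" ([left, top, right, bottom] in pixels, round what is visible of it).
The state is a dict: "time": time; "joint_positions": joint angles; "joint_vel": joint speeds; "joint_torque": joint torques, N m; "ee_pos": TCP position; "eef_rot": TCP orientation; "ft_force": force on the tool from outside, world axes, zero at the start; "torque": the same for the moment, N m; "width": finger opening in m; "grip_force": force on a finger pad.
Only numpy, scipy, OpenCV 4.12 (cv2) and the standard library are available. Lean on these libraries where they do the work, as an engineer would, in place of code of your own. Each camera call takes 0.05 s, during which the arm holds its last target. There are 200 camera calls.

## Working session

There is one attempt and no reset: what is moved stays moved. The work goes in short steps, Python scripts to look and compute and a tool call to move; the robot and the scene stay as the last step left them, time stands still between calls to the robot, and variables do not carry over. Pictures are saved under pics/ and viewed, at most 10 in all, crops included, and the job is handed in when it is done.

Besides the shell and the picture viewer there is one more tool, called after "Emit:" as name([rows], argument=value, ...), one row to a line, values as JSON. arm_command: Moves the arm, as the interface text tells. Its arguments: {"type":"object","properties":{"steps":{"type":"array","items":{"type":"object","properties":{"rot":{"type":"array","items":{"type":"number"}},"slide":{"type":"array","items":{"type":"number"}},"grip":{"type":"number"}}}},"newtons":{"type":"number"}},"required":["steps"]}

```bash
mkdir -p pics
cat > h.py <<'E'
import numpy as np, cv2
from bench import sensors, eyes, order
def ray(p,uv):
    d=p["pose"][:3,:3]@np.linalg.solve(p["intrinsics"],[uv[0],uv[1],1.]);return p["pose"][:3,3],d
def atz(p,uv,z):
    o,d=ray(p,uv);return o+d*(z-o[2])/d[2]
def proj(p,X):
    T=np.linalg.inv(p["pose"]);c=T[:3,:3]@np.array(X)+T[:3,3];u=p["intrinsics"]@c;return u[:2]/u[2]
E
python3 - <<'E'
from h import *
s=sensors.read_state();print(s["time"],s["ee_pos"],s["eef_rot"],s["ft_force"])
for n in("top","side"):
    p=eyes.camera(n);cv2.imwrite(f"pics/{n}0.png",p["pixels"][:,:,::-1]);print(n,p["pose"].round(3).tolist())
    for k,z in(("board",.026),("coil",.042),("tall_can",.076),("medium_can",.061),("short_can",.051),("heatsink",.05),("transformer",.056),("button_box",.047),("button_top",.057),("toggle_base",.037),("toggle_tip",.08),("spare_can",.052),("screwdriver",.02),("clamp",.03)):
        for r in eyes.look_for(k,p)[:2]:
            b=np.array(r["bbox"]);c=(b[:2]+b[2:])/2
            print(k,round(r["conf"],2),b.round().tolist(),atz(p,c,z).round(3) )
E
```

```text
0.0 [0.2022883  0.59097277 0.22175155] [ 1.64137343e-01  9.86437254e-01 -6.86664251e-04 -7.33557371e-05] [ 0.14689052 -0.02738292 -0.10314104]
top [[0.011, -0.989, 0.148, 0.457], [-1.0, -0.01, 0.005, -0.026], [-0.003, -0.148, -0.989, 1.016], [0.0, 0.0, 0.0, 1.0]]
board 0.64 [205.0, 178.0, 302.0, 263.0] [0.569 0.046 0.026]
coil 0.73 [269.0, 192.0, 285.0, 208.0] [ 0.621 -0.015  0.042]
tall_can 0.26 [386.0, 167.0, 401.0, 211.0] [ 0.646 -0.303  0.076]
medium_can 0.46 [222.0, 232.0, 229.0, 241.0] [0.526 0.112 0.061]
short_can 0.53 [216.0, 204.0, 228.0, 214.0] [0.594 0.124 0.051]
heatsink 0.68 [205.0, 178.0, 301.0, 263.0] [0.566 0.044 0.05 ]
heatsink 0.65 [244.0, 195.0, 258.0, 211.0] [0.611 0.051 0.05 ]
transformer 0.5 [270.0, 218.0, 291.0, 238.0] [ 0.548 -0.025  0.056]
button_box 0.77 [356.0, 241.0, 388.0, 280.0] [ 0.47  -0.253  0.047]
button_top 0.57 [371.0, 254.0, 383.0, 266.0] [ 0.47  -0.263  0.057]
button_top 0.18 [270.0, 218.0, 290.0, 240.0] [ 0.545 -0.022  0.057]
toggle_tip 0.53 [354.0, 150.0, 370.0, 194.0] [ 0.688 -0.226  0.08 ]
toggle_tip 0.39 [203.0, 177.0, 304.0, 262.0] [0.565 0
[... 713 characters left out ...]
.0, 237.0, 272.0, 260.0] [0.603 0.063 0.05 ]
transformer 0.55 [287.0, 216.0, 299.0, 239.0] [ 0.539 -0.011  0.056]
button_box 0.7 [315.0, 164.0, 349.0, 189.0] [ 0.469 -0.229  0.047]
button_top 0.61 [331.0, 166.0, 340.0, 172.0] [ 0.463 -0.251  0.057]
toggle_base 0.72 [267.0, 335.0, 308.0, 375.0] [0.495 0.299 0.037]
toggle_base 0.36 [216.0, 308.0, 232.0, 332.0] [0.633 0.25  0.037]
toggle_tip 0.56 [280.0, 337.0, 295.0, 356.0] [0.494 0.305 0.08 ]
spare_can 0.76 [220.0, 306.0, 234.0, 329.0] [0.625 0.253 0.052]
screwdriver 0.7 [266.0, 155.0, 292.0, 167.0] [ 0.631 -0.307  0.02 ]
clamp 0.62 [232.0, 168.0, 272.0, 180.0] [ 0.693 -0.221  0.03 ]
clamp 0.37 [266.0, 337.0, 306.0, 374.0] [0.498 0.297 0.03 ]
```

Run:
```python
import cv2
a=cv2.imread("pics/top0.png")[140:290,150:410];cv2.imwrite("pics/top0c.png",cv2.resize(a,None,fx=3,fy=3,interpolation=2))
a=cv2.imread("pics/side0.png")[150:380,200:360];cv2.imwrite("pics/side0c.png",cv2.resize(a,None,fx=2.6,fy=2.6,interpolation=2))
```

```text
(no output)
```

View pics/top0c.png

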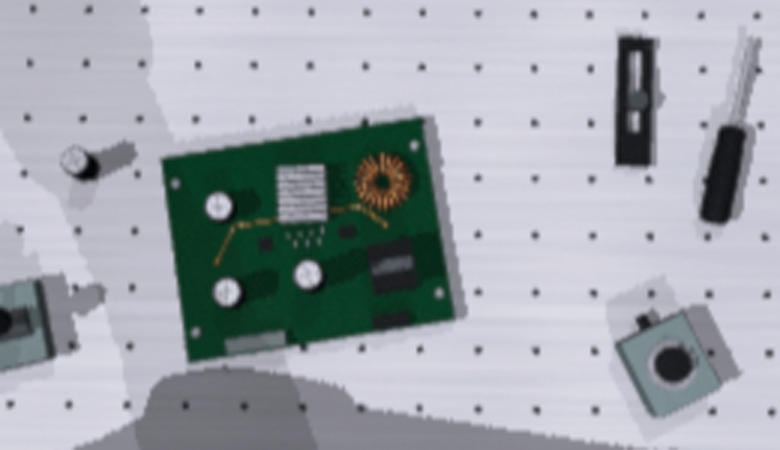

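View pics/side0c.png

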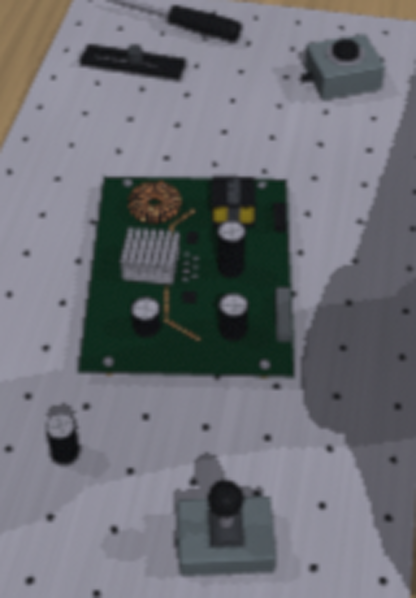

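The top picture (crop scaled 3×) shows the coil at about px (277.5, 200), the middle can, whose long shadow makes it the likely tall one, at (252.5, 231.5), and the button at (374, 260.5). The side view (scaled 2.6×) shows the coil at (259.5, 227.5), the longest can's top at (288.7, 238.3) and the button at (333, 169). The toggle is to the left, at y≈0.3. I'll triangulate the points and check them against the grid of places.

Run:
```python
from h import *
t=eyes.camera("top");s=eyes.camera("side")
T=lambda x,y:((x+.5)/3-.5+150,(y+.5)/3-.5+140)
S=lambda x,y:((x+.5)/2.6-.5+200,(y+.5)/2.6-.5+150)
P={"coil":(T(383,181),S(155,202),.040),"tall":(T(308,275),S(232,231),.076),"med":(T(227,292),S(233,304),.061),"short":(T(219,206),S(146,308),.051),"heat":(T(302,193),S(150,254),.050),"trafo":(T(393,266),None,.056),"button":(T(672,362),S(346,49),.057),"spare":(T(75,161),S(62,424),.052),"tip":(None,S(226,499),.08)}
R={}
for k,(a,b,z) in P.items():
    A=[];B=[]
    for p,uv in((t,a),(s,b)):
        if uv is None: continue
        o,d=ray(p,uv);d/=np.linalg.norm(d);M=np.eye(3)-np.outer(d,d);A.append(M);B.append(M@o)
        print(k,atz(p,uv,z).round(4),end=" ")
    print("tri",np.linalg.lstsq(np.vstack(A),np.hstack(B),rcond=None)[0].round(4) if len(A)==2 else "")
    R[k]=np.mean([atz(p,uv,z)[:2] for p,uv in((t,a),(s,b)) if uv is not None],axis=0)
# grid fit: columns along board y (left=+y), rows along x
G={"short":(37,70),"heat":(37,0),"coil":(37,-70),"med":(-37,70),"tall":(-37,0),"trafo":(-37,-70)}
g=np.array([G[k] for k in G])/1e3;m=np.array([R[k] for k in G])
c=m.mean(0);th=np.angle(np.sum((m-c)@[1,1j]*np.conj(g@[1,1j])))
Rm=np.array([[np.cos(th),-np.sin(th)],[np.sin(th),np.cos(th)]]);f=g@Rm.T+c
print("board",c,np.degrees(th))
for k,x,y in zip(G,m,f):print(k,x.round(4),y.round(4))
```

```text
coil [ 0.6211 -0.0156  0.04  ] coil [ 0.6216 -0.0112  0.04  ] tri [ 0.6223 -0.0155  0.0353]
tall [0.5369 0.0441 0.076 ] tall [0.539  0.0432 0.076 ] tri [0.5378 0.0441 0.077 ]
med [0.5234 0.1117 0.061 ] med [0.5258 0.1101 0.061 ] tri [0.5244 0.1115 0.0628]
short [0.5964 0.1222 0.051 ] short [0.5981 0.1207 0.051 ] tri [0.5969 0.122  0.0527]
heat [0.6084 0.0526 0.05  ] heat [0.6089 0.0608 0.05  ] tri [0.6104 0.0534 0.0412]
trafo [ 0.5469 -0.0249  0.056 ] tri 
button [ 0.4703 -0.2544  0.057 ] button [ 0.4698 -0.2529  0.057 ] tri [ 0.4701 -0.2547  0.0556]
spare [0.6335 0.2453 0.052 ] spare [0.6348 0.2433 0.052 ] tri [0.6336 0.2447 0.0543]
tip [0.4976 0.2952 0.08  ] tri 
board [0.57277319 0.04906767] 9.542774418647584
short [0.5973 0.1215] [0.5977 0.1242]
heat [0.6086 0.0567] [0.6093 0.0552]
coil [ 0.6213 -0.0134] [ 0.6209 -0.0138]
med [0.5246 0.1109] [0.5247 0.112 ]
tall [0.5379 0.0436] [0.5363 0.0429]
trafo [ 0.5469 -0.0249] [ 0.5479 -0.0261]
```

The points agree with the board grid: coil (0.621, −0.014), tall can (0.537, 0.0435, top at z 0.077), button (0.470, −0.254, 0.057). I'll go there with the fingers shut.

Emit:
arm_command([
  {"slide":[0.031,-0.03,0.005],"grip":0},
  {"slide":[0.031,-0.03,0.005],"grip":0},
  {"slide":[0.031,-0.03,0.005],"grip":0},
  {"slide":[0.031,-0.03,0.005],"grip":0},
  {"slide":[0.031,-0.03,0],"grip":0},
  {"slide":[0.031,-0.03,0],"grip":0},
  {"slide":[0.031,-0.03,0],"grip":0},
  {"slide":[0.031,-0.03,0],"grip":0},
])

```text
schema error: expected keys rot, slide, grip
```

Emit:
arm_command([
  {"slide":[0.001,-0.04,0],"grip":0},
  {"slide":[0.001,-0.04,0],"grip":0},
  {"slide":[0.001,-0.04,0],"grip":0},
  {"slide":[0.001,-0.04,0],"grip":0},
  {"slide":[0.001,-0.04,0],"grip":0},
  {"slide":[0.001,-0.04,0],"grip":0},
  {"slide":[0.001,-0.04,0],"grip":0},
  {"slide":[0.001,-0.04,0],"grip":0},
])

```text
schema error: expected keys rot, slide, grip
```

Emit:
arm_command([
  {"slide":[0.002,-0.04,0],"grip":0},
  {"slide":[0.002,-0.04,0],"grip":0},
  {"slide":[0.002,-0.04,0],"grip":0},
  {"slide":[0.002,-0.04,0],"grip":0},
  {"slide":[0.002,-0.04,0],"grip":0},
  {"slide":[0.002,-0.04,0],"grip":0},
  {"slide":[0,-0.04,0],"grip":0},
  {"slide":[0,0,0],"grip":0},
])

```text
schema error: expected keys rot, slide, grip
```

Emit:
arm_command([
  {"rot":[0,0,0],"slide":[0.031,-0.03,0.005],"grip":0},
  {"rot":[0,0,0],"slide":[0.031,-0.03,0.005],"grip":0},
  {"rot":[0,0,0],"slide":[0.031,-0.03,0.005],"grip":0},
  {"rot":[0,0,0],"slide":[0.031,-0.03,0.005],"grip":0},
  {"rot":[0,0,0],"slide":[0.031,-0.03,0],"grip":0},
  {"rot":[0,0,0],"slide":[0.031,-0.03,0],"grip":0},
  {"rot":[0,0,0],"slide":[0.031,-0.03,0],"grip":0},
  {"rot":[0,0,0],"slide":[0.031,-0.03,0],"grip":0},
])

```text
time: 2.6
ee_pos: [0.4513, 0.3503, 0.2428]
eef_rot: [0.164, 0.986, 0.0, 0.0]
ft_force: [-0.8, -0.3, -0.5]
width: 0.0151
grip_force: 0.0
```

Emit:
arm_command([
  {"rot":[0,0,0],"slide":[0.001,-0.04,0],"grip":0},
  {"rot":[0,0,0],"slide":[0.001,-0.04,0],"grip":0},
  {"rot":[0,0,0],"slide":[0.001,-0.04,0],"grip":0},
  {"rot":[0,0,0],"slide":[0.001,-0.04,0],"grip":0},
  {"rot":[0,0,0],"slide":[0.001,-0.04,0],"grip":0},
  {"rot":[0,0,0],"slide":[0.001,-0.04,0],"grip":0},
  {"rot":[0,0,0],"slide":[0.001,-0.04,0],"grip":0},
  {"rot":[0,0,0],"slide":[0.001,-0.04,0],"grip":0},
])

```text
time: 3.6
ee_pos: [0.4583, 0.03, 0.2428]
eef_rot: [0.164, 0.986, 0.0, 0.0]
ft_force: [1.1, -0.1, 0.3]
width: 0.0003
grip_force: 0.0
```

Emit:
arm_command([
  {"rot":[0,0,0],"slide":[0.002,-0.04,0],"grip":0},
  {"rot":[0,0,0],"slide":[0.002,-0.04,0],"grip":0},
  {"rot":[0,0,0],"slide":[0.002,-0.04,0],"grip":0},
  {"rot":[0,0,0],"slide":[0.002,-0.04,0],"grip":0},
  {"rot":[0,0,0],"slide":[0.002,-0.04,0],"grip":0},
  {"rot":[0,0,0],"slide":[0,-0.04,0],"grip":0},
  {"rot":[0,0,0],"slide":[0,-0.04,0],"grip":0},
  {"rot":[0,0,0],"slide":[0,0,0],"grip":0},
])

```text
time: 4.6
ee_pos: [0.4675, -0.2519, 0.2427]
eef_rot: [0.167, 0.986, -0.001, 0.0]
ft_force: [0.0, 0.7, -0.7]
width: 0.0003
grip_force: 0.0
```

Emit:
arm_command([
  {"rot":[0,0,0],"slide":[0.002,-0.002,-0.03],"grip":0},
  {"rot":[0,0,0],"slide":[0,0,-0.03],"grip":0},
  {"rot":[0,0,0],"slide":[0,0,-0.03],"grip":0},
  {"rot":[0,0,0],"slide":[0,0,-0.03],"grip":0},
  {"rot":[0,0,0],"slide":[0,0,-0.03],"grip":0},
  {"rot":[0,0,0],"slide":[0,0,-0.015],"grip":0},
  {"rot":[0,0,0],"slide":[0,0,-0.005],"grip":0},
  {"rot":[0,0,0],"slide":[0,0,0],"grip":0},
])

```text
time: 5.6
ee_pos: [0.4708, -0.2507, 0.0731]
eef_rot: [0.164, 0.986, 0.0, 0.0]
ft_force: [0.0, -0.1, -0.1]
width: 0.0005
grip_force: 0.0
```

Run:
```python
from h import *
x=sensors.read_state()["ee_pos"];o=[]
for n in("top","side"):
    p=eyes.camera(n);u=proj(p,x);print(n,u,proj(p,[.470,-.254,.057]))
    c=u.astype(int);a=p["pixels"][c[1]-40:c[1]+40,c[0]-40:c[0]+40,::-1];o.append(cv2.resize(a,(390,390),interpolation=2))
cv2.imwrite("pics/press.png",np.hstack(o))
```

```text
top [373.71499428 260.02797956] [373.52181506 260.4568217 ]
side [332.82658147 164.31157646] [332.72939931 168.29581234]
```

View pics/press.png

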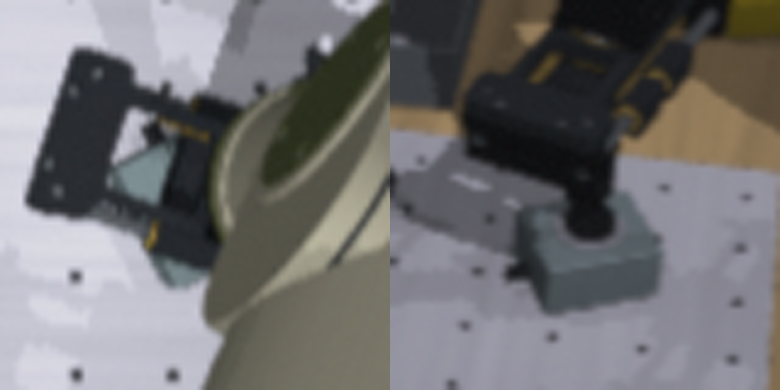

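The fingertips stand over the black disc in both views, about 15 mm above it. I'll shift 3 mm in −y and press.

Emit:
arm_command([
  {"rot":[0,0,0],"slide":[0,-0.003,-0.006],"grip":0},
  {"rot":[0,0,0],"slide":[0,0,-0.006],"grip":0},
  {"rot":[0,0,0],"slide":[0,0,-0.003],"grip":0},
  {"rot":[0,0,0],"slide":[0,0,-0.002],"grip":0},
  {"rot":[0,0,0],"slide":[0,0,-0.002],"grip":0},
  {"rot":[0,0,0],"slide":[0,0,-0.001],"grip":0},
  {"rot":[0,0,0],"slide":[0,0,-0.001],"grip":0},
  {"rot":[0,0,0],"slide":[0,0,0],"grip":0},
])

```text
time: 6.7
ee_pos: [0.4702, -0.2536, 0.0515]
eef_rot: [0.164, 0.986, 0.0, -0.0]
ft_force: [-3.3, 1.3, 4.9]
width: 0.0003
grip_force: 2.3
```

Emit:
arm_command([
  {"rot":[0,0,0],"slide":[0,0,-0.001],"grip":0},
  {"rot":[0,0,0],"slide":[0,0,-0.001],"grip":0},
  {"rot":[0,0,0],"slide":[0,0,0],"grip":0},
  {"rot":[0,0,0],"slide":[0,0,0],"grip":0},
  {"rot":[0,0,0],"slide":[0,0,0],"grip":0},
  {"rot":[0,0,0],"slide":[0,0,0],"grip":0},
  {"rot":[0,0,0],"slide":[0,0,0],"grip":0},
  {"rot":[0,0,0],"slide":[0,0,0],"grip":0},
])

```text
time: 7.7
ee_pos: [0.4703, -0.2537, 0.0511]
eef_rot: [0.164, 0.986, 0.001, -0.0]
ft_force: [-11.6, 6.3, 26.7]
width: 0.0002
grip_force: 13.2
```

The force rose from 5 to 27 N with hardly any motion, so the button is fully down. Now up, then to the coil.

Emit:
arm_command([
  {"rot":[0,0,0],"slide":[0,0,0.005],"grip":0},
  {"rot":[0,0,0],"slide":[0,0,0.015],"grip":0},
  {"rot":[0,0,0],"slide":[0,0,0.03],"grip":0},
  {"rot":[0,0,0],"slide":[0,0,0.03],"grip":0},
  {"rot":[0,0,0],"slide":[0,0,0.03],"grip":0},
  {"rot":[0,0,0],"slide":[0,0,0.01],"grip":0},
  {"rot":[0,0,0],"slide":[0,0,0],"grip":0},
  {"rot":[0,0,0],"slide":[0,0,0],"grip":0},
])

```text
time: 8.7
ee_pos: [0.4699, -0.2533, 0.1685]
eef_rot: [0.164, 0.986, 0.0, -0.001]
ft_force: [0.6, 0.0, 0.2]
width: 0.0003
grip_force: 0.0
```

Emit:
arm_command([
  {"rot":[0,0,0],"slide":[0.025,0.04,0],"grip":0},
  {"rot":[0,0,0],"slide":[0.025,0.04,0],"grip":0},
  {"rot":[0,0,0],"slide":[0.025,0.04,0],"grip":0},
  {"rot":[0,0,0],"slide":[0.025,0.04,0],"grip":0},
  {"rot":[0,0,0],"slide":[0.025,0.04,0],"grip":0},
  {"rot":[0,0,0],"slide":[0.025,0.04,0],"grip":0},
  {"rot":[0,0,0],"slide":[0,0,0],"grip":0},
  {"rot":[0,0,0],"slide":[0,0,0],"grip":0},
])

```text
time: 9.7
ee_pos: [0.6197, -0.0144, 0.1684]
eef_rot: [0.164, 0.986, -0.001, -0.001]
ft_force: [-0.9, -0.7, -0.0]
width: 0.0002
grip_force: 0.0
```

Emit:
arm_command([
  {"rot":[0,0,0],"slide":[0.001,0,-0.02],"grip":0},
  {"rot":[0,0,0],"slide":[0,0,-0.02],"grip":0},
  {"rot":[0,0,0],"slide":[0,0,-0.02],"grip":0},
  {"rot":[0,0,0],"slide":[0,0,-0.02],"grip":0},
  {"rot":[0,0,0],"slide":[0,0,-0.015],"grip":0},
  {"rot":[0,0,0],"slide":[0,0,-0.01],"grip":0},
  {"rot":[0,0,0],"slide":[0,0,0],"grip":0},
  {"rot":[0,0,0],"slide":[0,0,0],"grip":0},
])

```text
time: 10.7
ee_pos: [0.6219, -0.0137, 0.0652]
eef_rot: [0.164, 0.986, 0.0, 0.0]
ft_force: [-1.1, 0.2, 0.4]
width: 0.0002
grip_force: 0.0
```

Run:
```python
from h import *
x=sensors.read_state()["ee_pos"];o=[];print(x)
for n in("top","side"):
    p=eyes.camera(n);u=proj(p,x);print(n,u,proj(p,[.621,-.014,.042]))
    c=u.astype(int);a=p["pixels"][c[1]-40:c[1]+40,c[0]-40:c[0]+40,::-1];o.append(cv2.resize(a,(390,390),interpolation=2))
cv2.imwrite("pics/coil.png",np.hstack(o))
```

```text
[ 0.62186003 -0.0136763   0.06521926]
top [276.4877996  198.00978592] [276.70975083 199.89821484]
side [259.03884043 219.35093778] [259.76454735 226.03453344]
```

View pics/coil.png

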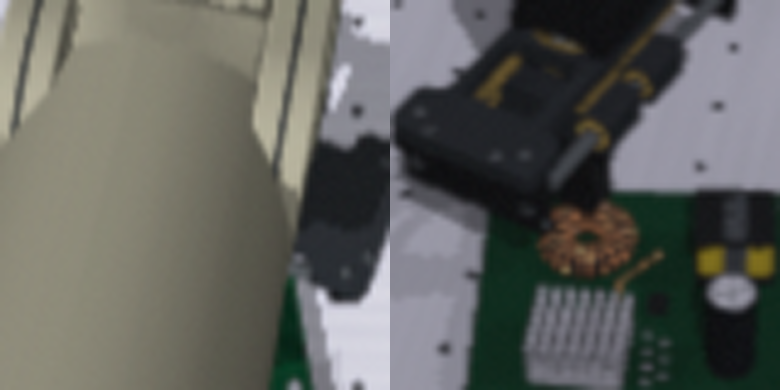

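The side view shows the shut fingertips above the coil's hole (tip at crop (590, 205), hole at (590, 238)), clear of everything. The grasp point is 58 mm above the coil's origin, so I'll hold here.

Emit:
arm_command([
  {"rot":[0,0,0],"slide":[0,0,0],"grip":0},
  {"rot":[0,0,0],"slide":[0,0,0],"grip":0},
  {"rot":[0,0,0],"slide":[0,0,0],"grip":0},
  {"rot":[0,0,0],"slide":[0,0,0],"grip":0},
  {"rot":[0,0,0],"slide":[0,0,0],"grip":0},
  {"rot":[0,0,0],"slide":[0,0,0],"grip":0},
  {"rot":[0,0,0],"slide":[0,0,0],"grip":0},
  {"rot":[0,0,0],"slide":[0,0,0],"grip":0},
])

```text
time: 11.8
ee_pos: [0.6214, -0.0137, 0.0646]
eef_rot: [0.164, 0.986, 0.0, -0.0]
ft_force: [0.3, 0.3, -0.2]
width: 0.0003
grip_force: 0.0
```

Emit:
arm_command([
  {"rot":[0,0,0],"slide":[0,0,0],"grip":0},
  {"rot":[0,0,0],"slide":[0,0,0],"grip":0},
  {"rot":[0,0,0],"slide":[0,0,0],"grip":0},
  {"rot":[0,0,0],"slide":[0,0,0],"grip":0},
  {"rot":[0,0,0],"slide":[0,0,0],"grip":0},
  {"rot":[0,0,0],"slide":[0,0,0],"grip":0},
  {"rot":[0,0,0],"slide":[0,0,0],"grip":0},
  {"rot":[0,0,0],"slide":[0,0,0],"grip":0},
])

```text
time: 12.8
ee_pos: [0.6214, -0.0137, 0.0646]
eef_rot: [0.164, 0.986, 0.0, -0.0]
ft_force: [0.1, -0.5, 0.4]
width: 0.0008
grip_force: 0.0
```

Emit:
arm_command([
  {"rot":[0,0,0],"slide":[0,0,0],"grip":0},
  {"rot":[0,0,0],"slide":[0,0,0],"grip":0},
  {"rot":[0,0,0],"slide":[0,0,0],"grip":0},
  {"rot":[0,0,0],"slide":[0,0,0],"grip":0},
  {"rot":[0,0,0],"slide":[0,0,0.02],"grip":0},
  {"rot":[0,0,0],"slide":[0,0,0.03],"grip":0},
  {"rot":[0,0,0],"slide":[0,0,0.03],"grip":0},
  {"rot":[0,0,0],"slide":[0,0,0.02],"grip":0},
])

```text
time: 13.8
ee_pos: [0.6221, -0.0138, 0.1674]
eef_rot: [0.164, 0.986, 0.0, 0.001]
ft_force: [0.5, -0.6, -0.7]
width: 0.0007
grip_force: 0.0
```

Emit:
arm_command([
  {"rot":[0,0,0],"slide":[0,0,0],"grip":0},
  {"rot":[0,0,0],"slide":[-0.02,0.014,0],"grip":0},
  {"rot":[0,0,0],"slide":[-0.02,0.014,0],"grip":0},
  {"rot":[0,0,0],"slide":[-0.02,0.014,0],"grip":0},
  {"rot":[0,0,0],"slide":[-0.024,0.015,0],"grip":0},
  {"rot":[0,0,0],"slide":[0,0,0],"grip":0},
  {"rot":[0,0,0],"slide":[0,0,0],"grip":0},
  {"rot":[0,0,0],"slide":[0,0,0],"grip":0},
])

```text
time: 14.8
ee_pos: [0.5378, 0.0426, 0.1643]
eef_rot: [0.165, 0.986, -0.0, -0.0]
ft_force: [-0.3, 0.1, -0.2]
width: 0.0006
grip_force: 0.0
```

Next, down to TCP z 0.097 (grasp point about 90 mm above the can's origin), hold, and raise.

Emit:
arm_command([
  {"rot":[0,0,0],"slide":[0,0.001,-0.02],"grip":0},
  {"rot":[0,0,0],"slide":[0,0,-0.02],"grip":0},
  {"rot":[0,0,0],"slide":[0,0,-0.015],"grip":0},
  {"rot":[0,0,0],"slide":[0,0,-0.01],"grip":0},
  {"rot":[0,0,0],"slide":[0,0,-0.003],"grip":0},
  {"rot":[0,0,0],"slide":[0,0,0],"grip":0},
  {"rot":[0,0,0],"slide":[0,0,0],"grip":0},
  {"rot":[0,0,0],"slide":[0,0,0],"grip":0},
])

```text
time: 15.8
ee_pos: [0.5377, 0.0444, 0.097]
eef_rot: [0.164, 0.986, 0.0, 0.0]
ft_force: [-0.1, -0.3, 0.1]
width: 0.0005
grip_force: 0.0
```

Run:
```python
from h import *
x=sensors.read_state()["ee_pos"];print(x)
p=eyes.camera("side");u=proj(p,x);print(u,proj(p,[.5375,.0435,.076]))
c=u.astype(int);cv2.imwrite("pics/tall.png",cv2.resize(p["pixels"][c[1]-40:c[1]+40,c[0]-40:c[0]+40,::-1],(390,390),interpolation=2))
```

```text
[0.53766318 0.04441232 0.09700056]
[289.54497056 232.64289715] [289.5492125  238.73471153]
```

View pics/tall.png

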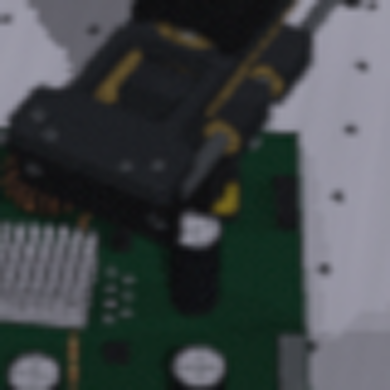

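The side view shows the tips just above the middle of the tall can's silver top (about crop (198, 228)), without touching. I'll hold here, then raise.

Emit:
arm_command([
  {"rot":[0,0,0],"slide":[0,0,0],"grip":0},
  {"rot":[0,0,0],"slide":[0,0,0],"grip":0},
  {"rot":[0,0,0],"slide":[0,0,0],"grip":0},
  {"rot":[0,0,0],"slide":[0,0,0],"grip":0},
  {"rot":[0,0,0],"slide":[0,0,0],"grip":0},
  {"rot":[0,0,0],"slide":[0,0,0],"grip":0},
  {"rot":[0,0,0],"slide":[0,0,0],"grip":0},
  {"rot":[0,0,0],"slide":[0,0,0],"grip":0},
])

```text
time: 16.85
ee_pos: [0.5374, 0.0443, 0.0966]
eef_rot: [0.164, 0.986, 0.0, -0.0]
ft_force: [0.1, -0.3, 0.0]
width: 0.0003
grip_force: 0.0
```

Emit:
arm_command([
  {"rot":[0,0,0],"slide":[0,0,0],"grip":0},
  {"rot":[0,0,0],"slide":[0,0,0],"grip":0},
  {"rot":[0,0,0],"slide":[0,0,0],"grip":0},
  {"rot":[0,0,0],"slide":[0,0,0],"grip":0},
  {"rot":[0,0,0],"slide":[0,0,0],"grip":0},
  {"rot":[0,0,0],"slide":[0,0,0],"grip":0},
  {"rot":[0,0,0],"slide":[0,0,0],"grip":0},
  {"rot":[0,0,0],"slide":[0,0,0],"grip":0},
])

```text
time: 17.85
ee_pos: [0.5374, 0.0443, 0.0966]
eef_rot: [0.164, 0.986, 0.0, -0.0]
ft_force: [-0.0, 0.6, -0.7]
width: 0.0005
grip_force: 0.0
```

Emit:
arm_command([
  {"rot":[0,0,0],"slide":[0,0,0],"grip":0},
  {"rot":[0,0,0],"slide":[0,0,0],"grip":0},
  {"rot":[0,0,0],"slide":[0,0,0],"grip":0},
  {"rot":[0,0,0],"slide":[0,0,0],"grip":0},
  {"rot":[0,0,0],"slide":[0,0,0.02],"grip":0},
  {"rot":[0,0,0],"slide":[0,0,0.04],"grip":0},
  {"rot":[0,0,0],"slide":[0,0,0.04],"grip":0},
  {"rot":[0,0,0],"slide":[0,0,0.04],"grip":0},
])

```text
time: 18.85
ee_pos: [0.5372, 0.0443, 0.2379]
eef_rot: [0.164, 0.986, 0.0, 0.0]
ft_force: [0.5, 0.1, -0.4]
width: 0.0006
grip_force: 0.0
```

Emit:
arm_command([
  {"rot":[0,0,0],"slide":[0,0,0.03],"grip":0},
  {"rot":[0,0,0],"slide":[0,0,0],"grip":0},
  {"rot":[0,0,0],"slide":[0,0,0],"grip":0},
  {"rot":[0,0,0],"slide":[0,0,0],"grip":0},
  {"rot":[0,0,0],"slide":[0,0,0],"grip":0},
  {"rot":[0,0,0],"slide":[0,0,0],"grip":0},
  {"rot":[0,0,0],"slide":[0,0,0],"grip":0},
  {"rot":[0,0,0],"slide":[0,0,0],"grip":0},
])

```text
time: 19.85
ee_pos: [0.5374, 0.0443, 0.2665]
eef_rot: [0.164, 0.986, 0.0, -0.0]
ft_force: [-0.1, -0.5, 0.2]
width: 0.0001
grip_force: 0.0
```

```bash
python3 -c "
from h import *
print(sensors.read_state()['ee_pos']);print(order.close_job())"
```

```text
[0.53737004 0.04433097 0.26652161]
the job is handed in; nothing more can be done
None
```

I pressed the button fully down and released it, pointed at the coil and then the tallest can for over two seconds each without touching either, raised the hand to about 27 cm and handed the job in at about 20 s; no verdict was returned.

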